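Kick out the leg of a folding desk display and hold it upright

TASK

The small second display has folded forward on its dock, towards the robot. First flip the orange kickstand on its back over centre until it snaps all the way down, while the display is still folded; then push the display up from its front side until it stands upright, where the kickstand stops it from tipping back, and finish while holding it there, because it falls forward when let go. The display is thin and fragile: press it gently, do not clamp it in the gripper, and leave the other things on the desk alone.

Things in the scene. Friction and masses are not known exactly. Their poses are not given: they have to be found in the camera images.
- dock: aluminium base plate, 12 mm thick, 150 mm wide (y), from x = -60 to +125 mm, fixed to the desk. Origin: on the desk top, under the hinge line (x = 0, 30 mm up). x points from the display's front (screen) side to its back (kickstand) side, roughly away from the robot; y along the hinge; z up. A black sloping heel block for the kickstand's foot stands at x = 90 mm, up to 35 mm high
- display (a joint): tilt, rad: 0 = upright, negative = folded forward, top towards the robot. It starts at about -0.96: top edge 145 mm over the desk, 165 mm in front of the hinge line. Spring and weight pull it forward: raising it takes about 5 N of level push at the top edge, holding it upright 3 N. The heel block stops it at about 0 if the kickstand is down; else it can fall back to +0.6
- display_top (a point): middle of the top edge of the white framed display (dark screen, 230 mm wide, 10 mm thick, 0.45 kg, spanning 10 to 200 mm from the hinge line). This point is 200 mm from the hinge line, mid-thickness; z points up along the display, x out of its back. Fragile: robot contact on display and kickstand must stay under 40 N in all
- kickstand (a joint): kickstand swing, rad: 0 = stowed (30 degrees off the display's back, pointing to its top edge), 1.92 = fully down. A snap spring drives it away from its centre at 0.9: to 0 below, to 1.92 above; about 2 N at the foot pushes it over. Its pivot axis, parallel to the hinge line, is at x = 16, z = 70 mm in the display's frame
- kickstand_foot (a point): centre of the black rubber foot (10 mm thick, 60 mm long in y) at the end of the orange kickstand, a bar 30 mm wide and 6 mm thick on the middle of the display's back, 108 mm from its pivot to this point. z points from the pivot to the foot; x is the way in which it swings over. At the start it is the highest part, about 180 mm above the desk
- white_mouse: bystander: white computer mouse, 100 x 58 x 33 mm; origin under its centre. Leave it where it is
- black_mouse: bystander: black computer mouse, 100 x 58 x 33 mm; origin under its centre. Leave it where it is
- mug: bystander: blue mug, 82 mm across, 95 mm tall; origin under its centre. Leave it where it is
- water_bottle: bystander: clear bottle with a white cap and a mint strap, 70 mm across, 175 mm tall; origin under its centre. Leave it where it is
- stapler: bystander: red and black stapler, 130 x 34 x 47 mm; origin under its centre. Leave it where it is
- note_block: bystander: yellow block of sticky notes, 76 x 76 x 31 mm; origin under its centre. Leave it where it is
Not all that is in view belongs to the job. What is shaped like the dock but purple or yellow is not meant.

How it is judged (in metres and radians):
On the way, in this order (a step that is already met when the one before it is completed fails the run):
1. the kickstand is snapped fully down while the display is still folded forward (value of joint kickstand above 1.78 rad and value of joint display below -0.6 rad), for 0.2 s.
2. the display is pushed upright, with its kickstand down (value of joint display between -0.08 and 0.08 rad and value of joint kickstand above 1.78 rad and contact force between any of the fingers, the arm and display above 1 N), for 0.3 s.
At the end, for the whole second after the job is handed in: The kickstand is fully down (within 0.14 rad of its stop), the display is upright within 0.08 rad (4.6 degrees) and still, and the robot's hand holds it there: it presses on the display (not on the kickstand) with more than 1 N (all of step 2 and contact force between each of the fingers, the arm and kickstand below 0.5 N and velocity of joint display between -0.1 and 0.1 rad/s); the arm keeps its last pose, push and grip.
It fails at once if the display and its kickstand are pressed or squeezed with more than 40 N (contact force between any of the fingers, the arm and display above 40 N).
It fails at once if the display is raised before the kickstand is down (value of joint display above -0.45 rad and value of joint kickstand below 1.6 rad).
It fails at once if a bystander is moved by more than 30 mm or knocked over (distance of any of white_mouse, black_mouse, mug, water_bottle, stapler, note_block from where it was at the start of the episode above 0.03 m or angle between any of white_mouse, black_mouse, mug, water_bottle, stapler, note_block's own z axis and vertical above 0.5 rad).
It also fails if it takes over 48 s, if anything falls off the work surface, if the arm or the gripper's body presses on something with over 40 N, if the wrist force passes 120 N, or if a joint passes its speed limit or range.

ROBOT

A 7-joint arm with a two-finger parallel gripper is mounted at the origin on the work surface. World frame = base frame: x ahead of the robot, y to its left, z up, the work surface at z = 0. Lengths are in m, angles in degrees, forces in N, time in s.
With the tool pointing down it reaches from about 0.425 to 0.875 m from the base axis. Payload 4.7 kg.
Tool frame: the origin (TCP) lies at the centre of the arm's flange, where the gripper is bolted on; the fingertips stand 182 mm ahead of it and the grasp point (between the pads) lies 164 mm ahead of it; z points along the fingers, y is the line along which they close (so a half turn about z gives the same grasp; the last joint's range is limited). The gripper opens to 87 mm and grips with 3 to 60 N. Pads are 19 mm wide; open, the fingers measure 117 mm over their backs; the gripper's body (75 mm by 190 mm) begins 51 mm behind the grasp point.
Start: joints at [-66.973, 18.392, -4.016, 83.108, 1.295, 78.541, -3.26], TCP at [0.246, 0.602, 0.405] pointing down, gripper open.
Joint ranges: [-163.93, 163.93], [-17.29, 119.83], [-79.2, 71.16], [3.27, 140.29], [-89.18, 269.18], [5.43, 117.66], [-154.24, 154.24]. Speed limits (degrees/s): [147.25, 147.25, 180, 180, 180, 180, 180].

INTERFACE

Orientations are given as [roll, pitch, yaw] about the fixed x, y, z axes, in that order (R = Rz(yaw) Ry(pitch) Rx(roll)).
In Python, from cell import env gives the robot as it stands. The module is installed in compiled form; this text tells all that it offers.
- The arm moves only by the tool step_arm, never from a script. Its argument "steps" is one flat list of numbers, 5 for each row, row after row: the opening, from 0 (shut) to 1 (fully open), then the shift along the tool's x, y, z in mm, then the turn about the tool's z in degrees. In form: [grip, dx, dy, dz, roll, grip, dx, dy, dz, roll, ...]. A call has 1 to 12 rows; each row shifts and turns the commanded pose from where the row before left it, along the tool's axes as they then stand; what a row does not reach is not made up. A row lasts 1/8 s, in which the tool goes at most 62.5 mm and 10.7 degrees, less where a joint would pass 70% of its speed; a pose out of reach is approached as far as the arm can. A call with a gripper value outside its range is refused whole. The fingers move at their own pace and stop on an object; "grip_force" is the grip in N (left out, the last holds). Time passes only in rows, so rows that do not move let the fingers close. It gives the time, the measured TCP pose, the force, the opening and the grip force at its end, in the units of the state.
- env.get_obs(): the state, without advancing time (a new reading comes with each control period).
- env.read_camera(name): name is "scene" or "side" or "wrist"; returns a dict with "image" (420x560x3 uint8, red, green, blue), "camera_matrix" (3x3 intrinsics, pixels), "R" (3x3) and "t" (3): a world point X has camera coordinates R X + t. Camera axes: x right, y down, z forward; pixel columns grow to the right and rows downward; lengths in m; the calibration is good to about 2 mm. The wrist camera is an equidistant fisheye: a pixel r from the principal point sees the ray r / f radians off the axis. A picture is of the moment at which its call begins. There is no depth.
- env.sign_off(): hands the job in; it is judged then, once.
The state is a dict: "time_s": time; "qpos": joint angles; "joint_velocities": joint speeds; "effort": joint torques, N m; "tool_pos": TCP position; "tool_rot": TCP orientation; "force": force on the tool from outside, world axes, zero at the start; "wrist_torque": the same for the moment, N m; "grip_width": finger opening in m; "grasp_force": force on a finger pad.
Only numpy, scipy, OpenCV 4.12 (cv2) and the standard library are available. Lean on these libraries where they do the work, as an engineer would, in place of code of your own. Each camera call takes 0.05 s, during which the arm holds its last target. There are 200 camera calls.

## Working session

There is one attempt and no reset: what is moved stays moved. The work goes in short steps, Python scripts to look and compute and a tool call to move; the robot and the scene stay as the last step left them, time stands still between calls to the robot, and variables do not carry over. Pictures are saved under pics/ and viewed, at most 10 in all, crops included, and the job is handed in when it is done.

Besides the shell and the picture viewer there is one more tool, called after "Emit:" as name(argument=value, ...) on one line, values as JSON. step_arm: Moves the arm, as the interface text tells. Its arguments: {"type":"object","properties":{"steps":{"type":"array","items":{"type":"number"}},"grip_force":{"type":"number"}},"required":["steps"]}

```bash
mkdir -p pics; cat > h.py <<'E'
from cell import env
import cv2,numpy as np,json
def snap(n,f):
    c=env.read_camera(n); cv2.imwrite(f'pics/{f}.png',c['image'][:,:,::-1])
    np.savez(f'pics/{f}.npz',K=c['camera_matrix'],R=c['R'],t=c['t']); return c
E
python3 - <<'E'
from h import *
a=snap('scene','s0')['image'];b=snap('side','d0')['image']
for f in('s0','d0'):
    z=np.load(f'pics/{f}.npz');print(-z['R'].T@z['t'],z['R'][2],z['K'][0,0])
o=env.get_obs();print({k:np.round(v,3).tolist() for k,v in o.items()})
E
```

```text
[1.47229519 1.06556252 1.15230984] [-0.54692795 -0.60593495 -0.57767867] 524.8858684447109
[-0.30766373 -0.57469532  1.37114899] [ 0.53089242  0.38390771 -0.75549196] 498.81366290750793
{'time_s': 0.1, 'qpos': [-66.973, 18.435, -4.015, 83.166, 1.296, 78.541, -3.26], 'joint_velocities': [0.027, -0.162, -0.041, -0.141, -0.056, -0.078, 0.01], 'effort': [-0.0, -49.258, -0.406, -31.34, -0.064, 0.039, 0.0], 'tool_pos': [0.246, 0.602, 0.404], 'tool_rot': [-179.903, 0.006, 157.782], 'force': [-0.659, -0.577, -0.425], 'wrist_torque': [0.013, -0.019, 0.041], 'grasp_force': 0.0, 'grip_width': 0.087}
```

View pics/s0.png

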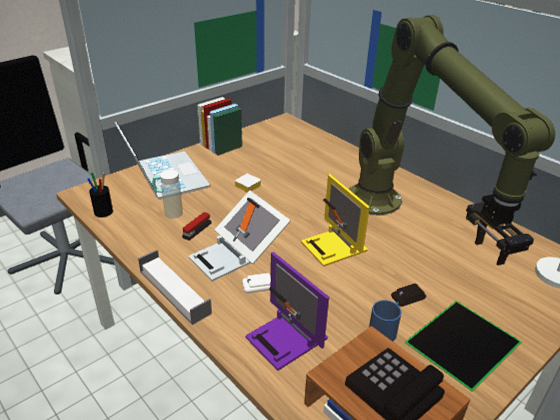

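View pics/d0.png

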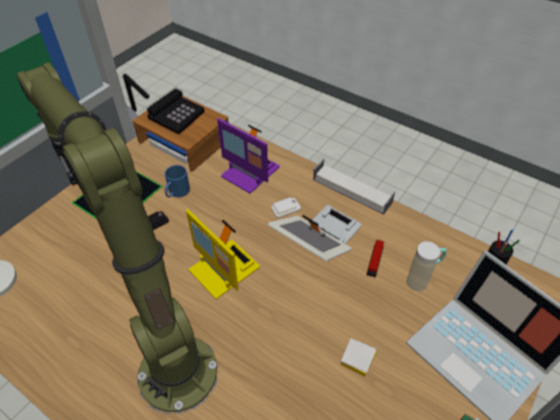

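Dock-like things in the scene view are white (250,225), yellow (340,220) and purple (290,305). The white one fits: white frame, folded forward, aluminium base. I'll confirm it in enlarged crops.

```bash
python3 - <<'E'
import cv2
a=cv2.imread('pics/s0.png')[180:290,175:305];b=cv2.imread('pics/d0.png')[190:270,255:375]
cv2.imwrite('pics/s0c.png',cv2.resize(a,None,fx=5,fy=5,interpolation=2))
cv2.imwrite('pics/d0c.png',cv2.resize(b,None,fx=6,fy=6,interpolation=2))
E
```

```text
(no output)
```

View pics/s0c.png

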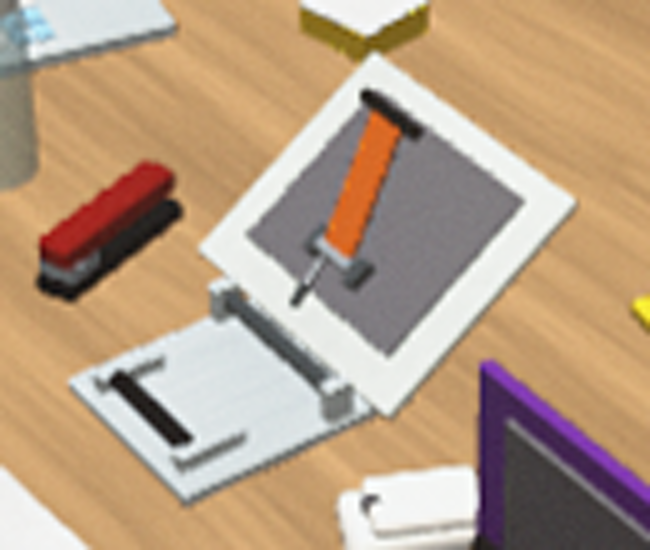

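View pics/d0c.png

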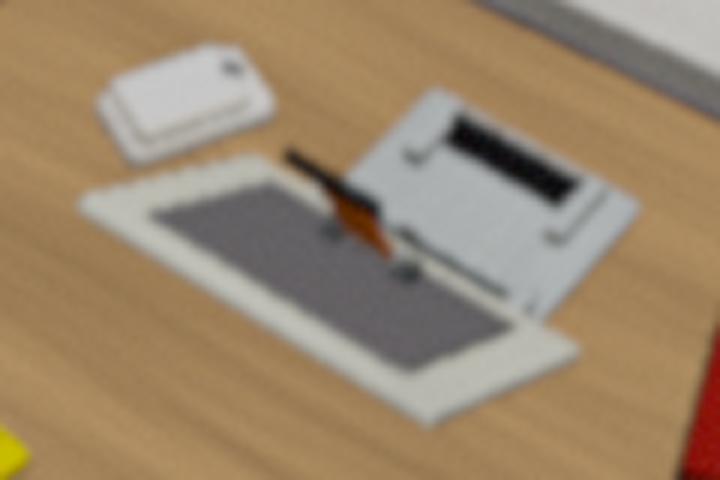

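```bash
cat > fit.py <<'E'
import numpy as np
from scipy.optimize import least_squares
def disp(p,th): # display frame pt (mm; origin hinge) -> dock frame
    x,y,z=p; return np.array([x*np.cos(th)+z*np.sin(th),y,30-x*np.sin(th)+z*np.cos(th)])
def world(d,P):
    c,s=np.cos(P[2]),np.sin(P[2]); return np.array([P[0]+(c*d[0]-s*d[1])/1e3,P[1]+(s*d[0]+c*d[1])/1e3,d[2]/1e3])
def foot(q,y=0,r=108,off=0):
    a=np.pi/6+q; return (16+r*np.sin(a)+off*np.cos(a),y,70+r*np.cos(a)-off*np.sin(a))
def proj(z,X):
    c=z['R']@X+z['t']; u=z['K']@c; return u[:2]/u[2]
E
cat > f0.py <<'E'
from fit import *
s,d=np.load('pics/s0.npz'),np.load('pics/d0.npz')
S=lambda u,v:(s,np.array([u/5+175,v/5+180])); D=lambda u,v:(d,np.array([u/6+255,v/6+190]))
T={'tl':(5,115,200),'tr':(5,-115,200),'bl':(5,115,10),'br':(5,-115,10)}
obs=[('tr',S(375,55)),('tl',S(577,205)),('bl',S(390,415)),('br',S(200,247)),('pr',S(70,383)),('pl',S(188,502)),
('tl',D(80,205)),('tr',D(430,424)),('br',D(581,350)),('bl',D(258,155)),('pl',D(437,88)),('pr',D(640,205)),
('fr',S(363,97)),('fl',S(420,130)),('fl',D(288,155)),('fr',D(378,215))]
def pt(k,P):
    if k in T: return world(disp(T[k],P[3]),P)
    if k[0]=='p': return world((125,75 if k=='pl' else -75,12),P)
    return world(disp(foot(0,30 if k=='fl' else -30),P[3]),P)
f=lambda P:np.concatenate([proj(z,pt(k,P))-m for k,(z,m) in obs])
r=least_squares(f,[.7,0,0,-.96],loss='soft_l1',x_scale=[.1,.1,.1,.1])
P=r.x;print(P,np.degrees(P[2]))
for (k,_),e in zip(obs,f(P).reshape(-1,2)):print(k,e.round(1))
np.save('P.npy',P)
for n,X in dict(top=disp((0,0,200),P[3]),foot=disp(foot(0),P[3]),foot_end=disp(foot(1.92),P[3]),hinge=(0,0,30),upright=(0,0,230)).items():print(n,world(X,P).round(3))
E
python3 f0.py
```

```text
[ 0.65092645 -0.08276778 -0.05421741 -0.98512892] -3.1064290340898104
tr [-0.3 -1.1]
tl [-0.1 -1.3]
bl [-1.2 -0.4]
br [-1.2 -0.3]
pr [-0.9 -1.7]
pl [-0.9 -1.9]
tl [-1.  -0.6]
tr [ 0.2 -0.4]
br [ 0.1 -0.4]
bl [-1.4 -0.6]
pl [-1.1 -0.8]
pr [ 0.1 -0.6]
fr [ 0.7 -1. ]
fl [-0.1  0.3]
fl [-1.4  1. ]
fr [-0.8  0.2]
top [ 0.485 -0.074  0.141]
foot [ 0.553 -0.077  0.179]
foot_end [ 0.709 -0.086  0.094]
hinge [ 0.651 -0.083  0.03 ]
upright [ 0.651 -0.083  0.23 ]
```

Emit:
step_arm(steps=[0, 0, 0, -30, -9.5, 0, 0, 0, -30, -9.5, 0, 0, -10, 0, 0, 0, -14, -30, 0, 0, 0, -14, -30, 0, 0, 0, -14, -30, 0, 0, 0, -14, -30, 0, 0, 0, -14, -30, 0, 0, 0, -14, -30, 0, 0, 0, -14, -30, 0, 0, 0, -14, -30, 0, 0, 0, -14, -30, 0, 0], grip_force=20)

```text
time_s: 1.6
tool_pos: [0.3559, 0.3134, 0.4633]
tool_rot: [-179.9, -0.1, 176.7]
force: [0.3, 1.2, -0.2]
grip_width: 0.0004
grasp_force: 0.0
```

Emit:
step_arm(steps=[0, -14, -30, 0, 0, 0, -14, -30, 0, 0, 0, -14, -30, 0, 0, 0, -14, -30, 0, 0, 0, -14, -30, 0, 0, 0, -14, -30, 0, 0, 0, -14, -30, 0, 0, 0, -14, -30, 0, 0, 0, -14, -30, 0, 0, 0, -14, -30, 0, 0, 0, -14, -30, 0, 0, 0, 0, 0, 0, 0])

```text
time_s: 3.1
tool_pos: [0.4909, -0.0259, 0.4635]
tool_rot: [-179.9, -0.1, 176.4]
force: [0.3, -0.2, 0.4]
grip_width: 0.0003
grasp_force: 0.0
```

Emit:
step_arm(steps=[0, -13, -25, 0, 0, 0, -14, -24, 0, 0, 0, 0, 0, 25, 0, 0, 0, 0, 25, 0, 0, 0, 0, 25, 0, 0, 0, 0, 20, 0, 0, 0, 0, 15, 0, 0, 0, 0, 0, 0])

```text
time_s: 4.1
tool_pos: [0.5147, -0.0727, 0.3534]
tool_rot: [180.0, -0.2, 176.8]
force: [0.1, -0.0, -0.0]
grip_width: 0.0002
grasp_force: 0.0
```

```bash
python3 - <<'E'
from h import *
c=snap('scene','s1')['image'][130:290,175:335,::-1]
cv2.imwrite('pics/s1c.png',cv2.resize(c,None,fx=3.7,fy=3.7,interpolation=2))
from fit import *
P=np.load('P.npy');t=np.array(env.get_obs()['tool_pos']);print(t,env.get_obs()['force'])
v=t[:2]-P[:2];co,si=np.cos(P[2]),np.sin(P[2]);print('dock xy',co*v[0]+si*v[1],-si*v[0]+co*v[1],t[2]-.182)
E
```

```text
[ 0.51513106 -0.07302885  0.35445475] [0.36236209 0.25935347 1.01234488]
dock xy -0.13612361629441264 0.002365752339144665 0.17245474705950004
```

View pics/s1c.png

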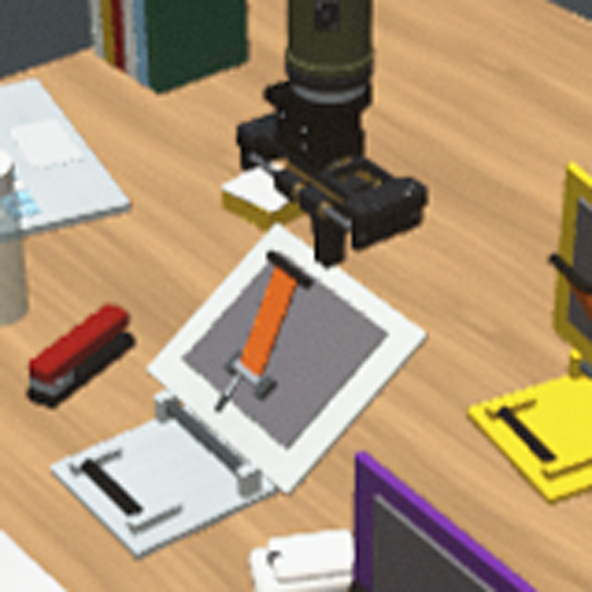

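The crop shows the closed fingertip at (330,262), on the robot side of the foot at (290,268), clear of the display. Next I lower it 8 mm and push the foot over slowly.

Emit:
step_arm(steps=[0, 0, 0, 8, 0, 0, -8, -1, 0, 0, 0, -8, -1, 0, 0, 0, -6, 0, 0, 0, 0, -6, 0, 0, 0, 0, -6, 0, 0, 0, 0, -6, 0, 0, 0, 0, -6, 0, 0, 0, 0, -6, 0, 0, 0])

```text
time_s: 5.28
tool_pos: [0.5676, -0.0784, 0.3468]
tool_rot: [180.0, 0.0, 176.8]
force: [-2.0, 0.3, 2.2]
grip_width: 0.0001
grasp_force: 1.2
```

Emit:
step_arm(steps=[0, -6, 0, 0, 0, 0, -6, 0, 0, 0, 0, -6, 0, 0, 0, 0, -6, 0, 0, 0, 0, -6, 0, 0, 0, 0, -6, 0, 0, 0])

```text
time_s: 6.02
tool_pos: [0.6033, -0.0804, 0.3464]
tool_rot: [180.0, -0.0, 176.8]
force: [-1.3, -0.4, -0.3]
grip_width: 0.0
grasp_force: 0.7
```

Contact is about 2 N as expected. I keep pushing past centre.

Emit:
step_arm(steps=[0, -6, 0, 0, 0, 0, -6, 0, 0, 0, 0, -6, 0, 0, 0, 0, -6, 0, 0, 0, 0, -6, 0, 0, 0, 0, -5, 0, 0, 0, 0, 0, 0, 0, 0, 0, 0, 0, 0, 0, 0, 0, 0, 0, 0, 0, 0, 0, 0, 0])

```text
time_s: 7.28
tool_pos: [0.6379, -0.0823, 0.3469]
tool_rot: [180.0, 0.0, 176.8]
force: [0.6, -0.3, -0.3]
grip_width: 0.0006
grasp_force: 0.0
```

```bash
python3 - <<'E'
from h import *
c=snap('scene','s2')['image'][130:290,175:335,::-1]
cv2.imwrite('pics/s2c.png',cv2.resize(c,None,fx=3.7,fy=3.7,interpolation=2))
E
```

```text
(no output)
```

View pics/s2c.png

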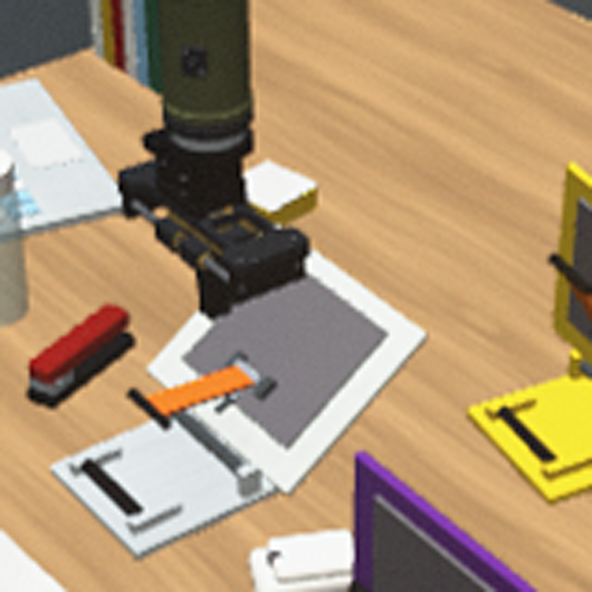

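The kickstand has swung over: foot at crop (150,408), display still folded, force near zero. Next I back off over the top edge and drop in front of the display.

Emit:
step_arm(steps=[0, 0, 0, -20, 0, 0, 20, 0, 0, 0, 0, 25, 0, 0, 0, 0, 25, 0, 0, 0, 0, 25, 0, 0, 0, 0, 25, 0, 0, 0, 0, 25, 0, 0, 0, 0, 25, 0, 0, 0, 0, 20, 0, 0, 0, 0, 0, 0, 0, 0])

```text
time_s: 8.57
tool_pos: [0.4478, -0.0722, 0.3682]
tool_rot: [179.9, 0.1, 176.8]
force: [0.3, 0.1, 0.6]
grip_width: 0.0003
grasp_force: 0.0
```

```bash
python3 - <<'E'
from h import *
from fit import *
P=np.load('P.npy');z=np.load('pics/s2.npz')
for q in(1.6,1.78,1.92):print(q,(proj(z,world(disp(foot(q),P[3]),P))-[175,130])*3.7)
t=np.array(env.get_obs()['tool_pos']);v=t[:2]-P[:2];co,si=np.cos(P[2]),np.sin(P[2]);print(t,'dock xy',co*v[0]+si*v[1],-si*v[0]+co*v[1],t[2]-.182)
E
```

```text
1.6 [156.8637859  370.82471213]
1.78 [151.63405982 390.03269029]
1.92 [149.85388657 404.46738948]
[ 0.44779233 -0.07218615  0.36818548] dock xy -0.20340906060413855 -0.0004419360637099058 0.18618547902260363
```

The foot pixel matches the full-down prediction (q = 1.92). I lower in front of the top edge, then push along its arc.

Emit:
step_arm(steps=[0, 0, 0, 25, 0, 0, 0, 0, 25, 0, 0, 0, 0, 20, 0, 0, 0, 0, 11, 0, 0, -8, 0, 0, 0, 0, -8, 0, 0, 0, 0, -6, 0, 0, 0, 0, -4, 0, -2, 0, 0, -6, 0, -6, 0, 0, -6, 0, -6, 0, 0, -6, 0, -6, 0])

```text
time_s: 9.95
tool_pos: [0.4902, -0.0742, 0.3054]
tool_rot: [179.9, -0.5, 176.8]
force: [-12.8, 0.6, 6.8]
grip_width: 0.0003
grasp_force: 6.6
```

```bash
cat > w.py <<'E'
from h import *
from fit import *
P=np.load('P.npy');o=env.get_obs();t=np.array(o['tool_pos']);v=t[:2]-P[:2];co,si=np.cos(P[2]),np.sin(P[2]);print(t,'dock xy tip',co*v[0]+si*v[1],-si*v[0]+co*v[1],t[2]-.182,o['force'])
E
python3 w.py
```

```text
[ 0.49020009 -0.07418526  0.30544534] dock xy tip -0.16095527678369317 -0.00013998677619260838 0.1234453396824276 [-12.84765569   0.6325509    6.75437033]
```

Emit:
step_arm(steps=[0, -6, 0, -7, 0, 0, -6, 0, -7, 0, 0, -6, 0, -6, 0, 0, -7, 0, -6, 0, 0, -7, 0, -6, 0])

```text
time_s: 10.58
tool_pos: [0.5234, -0.076, 0.3384]
tool_rot: [179.9, -0.2, 176.8]
force: [-6.7, 1.3, 3.8]
grip_width: 0.0002
grasp_force: 3.2
```

```bash
python3 w.py
```

```text
[ 0.52340678 -0.07603598  0.33839441] dock xy tip -0.12769708791518633 -0.0001884911103656314 0.1563944134302973 [-6.74262379  1.34082473  3.79509014]
```

Emit:
step_arm(steps=[0, -7, 0, -5, 0, 0, -7, 0, -5, 0, 0, -7, 0, -4, 0, 0, -7, 0, -4, 0, 0, -7, 0, -4, 0, 0, -7, 0, -3, 0, 0, -7, 0, -3, 0, 0, -7, 0, -3, 0, 0, -7, 0, -2, 0, 0, -7, 0, -2, 0])

```text
time_s: 11.82
tool_pos: [0.5946, -0.0798, 0.3727]
tool_rot: [180.0, -0.0, 176.8]
force: [-2.7, 0.6, -0.2]
grip_width: 0.0006
grasp_force: 1.4
```

```bash
python3 w.py
```

```text
[ 0.59462305 -0.07979497  0.372726  ] dock xy tip -0.05638176840133841 -8.269404820241896e-05 0.19072599672195284 [-2.69750529  0.646434   -0.18234328]
```

Emit:
step_arm(steps=[0, -5, 0, -1, 0, 0, -5, 0, 0, 0, 0, -5, 0, 0, 0, 0, -5, 0, 0, 0, 0, -5, 0, 0, 0, 0, -4, 0, 0, 0, 0, -3, 0, 0, 0, 0, -3, 0, 0, 0, 0, 0, 0, 0, 0])

```text
time_s: 12.95
tool_pos: [0.6292, -0.0819, 0.3737]
tool_rot: [-180.0, 0.0, 176.8]
force: [-2.9, 0.2, 1.7]
grip_width: 0.0004
grasp_force: 1.3
```

```bash
python3 w.py
```

```text
[ 0.62919348 -0.08191413  0.37372731] dock xy tip -0.021747295607736965 -0.00032533735906389437 0.19172731338631405 [-2.87839788  0.1614859   1.65002335]
```

Emit:
step_arm(steps=[0, -2, 0, 0, 0, 0, -2, 0, 0, 0, 0, 0, 0, 0, 0])

```text
time_s: 13.32
tool_pos: [0.6332, -0.0821, 0.3737]
tool_rot: [-180.0, 0.0, 176.8]
force: [-2.4, 0.3, 1.3]
grip_width: 0.0008
grasp_force: 1.3
```

Emit:
step_arm(steps=[0, -2, 0, 0, 0, 0, 0, 0, 0, 0])

```text
time_s: 13.58
tool_pos: [0.6351, -0.0822, 0.3738]
tool_rot: [-180.0, 0.0, 176.8]
force: [-3.1, -1.6, 1.6]
grip_width: 0.0006
grasp_force: 1.3
```

Emit:
step_arm(steps=[0, -2, 0, 0, 0, 0, 0, 0, 0, 0])

```text
time_s: 13.82
tool_pos: [0.6371, -0.0823, 0.3737]
tool_rot: [-180.0, 0.0, 176.8]
force: [-2.5, -0.6, 1.9]
grip_width: 0.0005
grasp_force: 1.3
```

```bash
python3 w.py; python3 - <<'E'
from h import *
c=snap('scene','s3')['image'][120:290,165:335,::-1]
cv2.imwrite('pics/s3c.png',cv2.resize(c,None,fx=3.5,fy=3.5,interpolation=2))
E
```

```text
[ 0.63713183 -0.08231791  0.37374041] dock xy tip -0.013798728608966368 -0.0002983393373502345 0.19174040864797987 [-2.54155385 -0.61939716  1.85414849]
```

View pics/s3c.png

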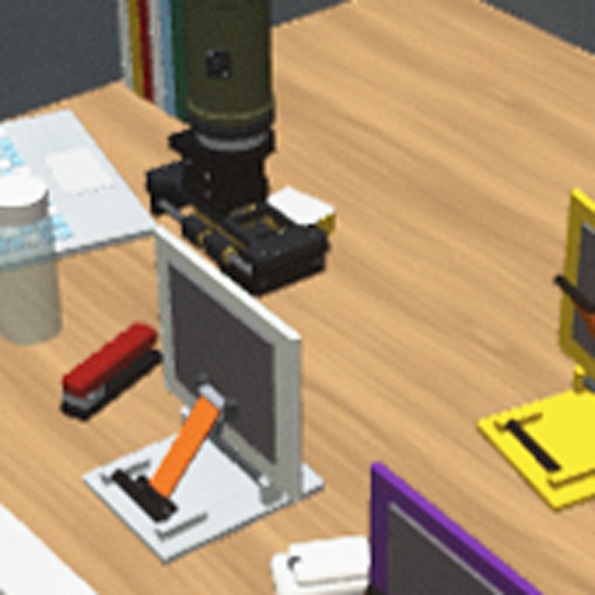

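The display is upright (top edge (160,230) to (300,335)) and the foot at (150,500) is at the heel block. I press on gently until the stop is felt.

Emit:
step_arm(steps=[0, -2, 0, 0, 0, 0, 0, 0, 0, 0])

```text
time_s: 14.12
tool_pos: [0.6391, -0.0824, 0.3737]
tool_rot: [180.0, -0.0, 176.8]
force: [-3.2, -0.4, 2.0]
grip_width: 0.0002
grasp_force: 1.5
```

Emit:
step_arm(steps=[0, -1.5, 0, 0, 0, 0, 0, 0, 0, 0])

```text
time_s: 14.38
tool_pos: [0.6403, -0.0825, 0.3738]
tool_rot: [180.0, -0.1, 176.8]
force: [-4.9, -0.9, 2.6]
grip_width: 0.0005
grasp_force: 2.5
```

Emit:
step_arm(steps=[0, -1, 0, 0, 0, 0, 0, 0, 0, 0, 0, 0, 0, 0, 0, 0, 0, 0, 0, 0, 0, 0, 0, 0, 0])

```text
time_s: 15.0
tool_pos: [0.6408, -0.0826, 0.3738]
tool_rot: [180.0, -0.2, 176.8]
force: [-7.3, 0.5, 4.7]
grip_width: 0.0002
grasp_force: 3.6
```

```bash
python3 w.py; python3 - <<'E'
from h import *
c=snap('scene','s4')['image'][175:275,185:275,::-1]
cv2.imwrite('pics/s4c.png',cv2.resize(c,None,fx=6,fy=6,interpolation=2))
from fit import *
P=np.load('P.npy');z=np.load('pics/s4.npz')
for th in(-.08,0,.08):print(th,*[(proj(z,world(disp(p,th),P))-[185,175])*6 for p in((5,115,200),(5,-115,200))],(proj(z,world(disp(foot(1.92),th),P))-[185,175])*6)
E
```

```text
[ 0.64077322 -0.08260653  0.37375031] dock xy tip -0.01014704513865283 -0.00038920045808879295 0.1917503097700467 [-7.27958131  0.49808721  4.67083972]
-0.08 [405.68800902 236.43618335] [163.52665474  47.12021398] [146.19116153 504.2447273 ]
0 [380.18688553 246.78695011] [138.99812501  55.70242271] [148.03037762 513.22029368]
0.08 [354.51743411 259.28688104] [114.42896961  66.32029018] [150.68502661 521.6606321 ]
```

View pics/s4c.png

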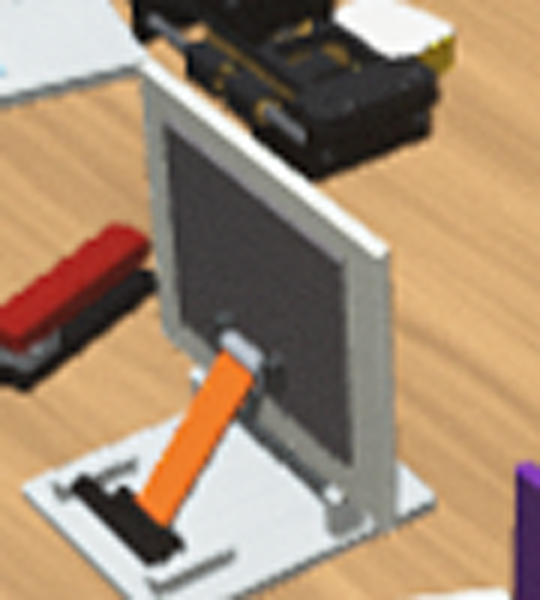

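The corners at (370,255) and (145,68) match tilt ≈ 0. The kickstand foot is on the heel, and the hold is steady at about 7 N.

```bash
python3 -c "
from cell import env
print(env.sign_off())"
```

```text
the job is handed in; nothing more can be done
None
```

I handed the job in with the kickstand snapped fully down and the display upright against its stop, held there by the closed fingers at about 7 N; sign-off returned no verdict.

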